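# Clamp the sample bottles on the lab shaker

### The arm

A 6-joint arm with a two-finger parallel gripper is mounted at the origin on the work surface. World frame = base frame: x ahead of the robot, y to its left, z up, the work surface at z = 0. Lengths are in mm, angles in rad, forces in N, time in s.
With the tool pointing down it reaches from about 300 to 875 mm from the base axis. Payload 6.4 kg.
Tool frame: the origin (TCP) lies on the centre line of the jaws, within the pads' length; the fingertips stand 19 mm ahead of it and the grasp point (between the pads) is the TCP (manip.nose_length is the distance from the TCP to the fingertips, in mm); z points along the fingers, y is the direction in which the jaws open and shut (so a half turn about z gives the same grasp; the last joint's range is limited). The gripper opens to 85 mm and grips with 20 to 120 N. Pads are 22 mm wide; open, the fingers measure 114 mm over their backs; the gripper's body (76 mm by 85 mm) begins 54 mm behind the grasp point. The pads swing forward as they close: fully open they stand 13 mm farther back than shut.
Start: joints at [1.007, 0.181, 1.607, -0, 1.354, -0.206], TCP at [201.363, 538.604, 250.288] pointing down, gripper open.
Joint ranges: [-2.99, 2.99], [-0.89, 2.07], [0.3, 2.58], [-1.14, 4.28], [0, 2.63], [-3.12, 3.12]. Speed limits (rad/s): [2.57, 2.57, 3.01, 3.14, 3.14, 3.14].

### API

Orientations are given as a 3x3 rotation matrix whose columns are the frame's x, y, z axes.
In Python, from plant import manip gives the robot as it stands. Calls block until the motion is done:
- manip.reach(position, orientation): joint-space move of the TCP to a pose.
- manip.move_linear(position, rate=150, rotation=None, force_limit=None): straight line of the TCP; rotation=None keeps the orientation; rate is the mean speed in mm/s. With force_limit (N) it stops when the force on the tool has changed by that much, and returns True; else False.
- manip.move_joints(angles): joint-space move.
- manip.release() and manip.gripper_close(): open the fingers fully, or close them until they stop; the grip force is fixed at half the most.
- manip.wait(seconds).
- manip.solve_ik(position, orientation): joint angles nearest the present ones, or None.
- manip.snapshot(name): name is "scene" or "top" or "wrist"; returns the picture (400x640x3 uint8, red, green, blue); there is no depth.
- manip.get_calibration(name): a dict with "intrinsics" (3x3 intrinsics, pixels), "origin" and "orientation" of the camera in the world. Camera axes: x right, y down, z forward; pixel columns grow to the right and rows downward; lengths in mm; the calibration is good to about 2 mm. The wrist camera is an equidistant fisheye: a pixel r from the principal point sees the ray r / f radians off the axis. A picture is of the moment at which its call begins: read the wrist's pose just before it. get_calibration takes no time and is no camera call; for the wrist camera it gives the pose at the moment of the call.
A pose or a line that the arm cannot do raises manip.PlanningError and nothing moves.
- manip.close_job(): hands the job in, once; it reports no verdict.
Readings, each from a call of its own:
- manip.read_time(): time.
- manip.read_q(): joint angles.
- manip.read_joint_velocities(): joint speeds.
- manip.read_tau(): joint torques, N m.
- manip.read_tool_pos(): TCP position.
- manip.read_tool_rot(): TCP orientation.
- manip.read_force(): force on the tool from outside, world axes, zero at the start.
- manip.read_ft_torque(): the same for the moment, N m.
- manip.read_width(): finger opening in mm.
Only numpy, scipy, OpenCV 4.12 (cv2) and the standard library are available. Lean on these libraries where they do the work, as an engineer would, in place of code of your own. Each camera call takes 0.05 s, during which the arm holds its last target. There are 200 camera calls.

### The job

Load the orbital shaker: first push its red stop button down until it latches so that the shaker cannot start, then stand every white capped sample bottle upright on the platform between the two clamp bars, clear of the turnbuckle's spokes. Tighten the turnbuckle as far as it will go so that the bars grip the bottles, and only then twist the stop button clockwise so that it pops up again. Leave the other things on the bench alone.

Things in the scene. Friction and masses are not known exactly. Their poses are not given: they have to be found in the camera images.
- shaker: Bench shaker, fixed. Origin: on the bench under the platform's middle; x away from the control deck, y along the bars, z up. Platform 250 (x) by 415 (y) mm, flat, top at z 95 mm. Control deck on the -x side, x -208 to -108 mm, top at z 58 mm. Guide-rod end blocks at x +-88, y +-192 mm rise to z 123 mm. Turnbuckle in the middle; room for two bottles on each side of it, e.g. at y +-90 and +-146 mm, x 0.
- bar_near: Clamp bar on the deck side, 408 mm long along the shaker's y, 14 mm thick, from 34 to 60 mm above the platform, on guide rods along the shaker's x. Black sprung rubber strips face the other bar, 50 to 180 mm either side of the middle. Origin on its inner metal face, mid-height; the strip stands 6 mm in from it, gives 2.5 mm when tight. Strips are 63 mm apart fully slack.
- bar_far: The other clamp bar, mirror image of bar_near, on the far side. Both move in together by 0.955 mm per radian of the turnbuckle.
- turnbuckle (a joint): Turn of the turnbuckle sleeve (rad): 0 fully slack, bottles touched at about 6.8, end stop 9.5 (fully tight). Right-handed about the shaker's x: as it grows, the spokes on top move towards the shaker's -y. At 0 (and each quarter turn) one of the four spokes points straight up. Takes about 0.06 to 0.12 N m, stays where left.
- turnbuckle_mid (a point): Middle of the turnbuckle on its axis, 48 mm above the platform; the axis runs along the shaker's x. Six-sided steel sleeve 25 mm across, 44 mm long, with four spokes 8 mm thick at right angles in its middle plane (x 0), ends 40 mm from the axis. Pushing a spoke sideways from above turns it.
- stop (a joint): Travel of the stop button (m): 0 up, 0.007 down. About 5 N pushes it past half travel, then it snaps down and stays. Turning the head clockwise lifts it and it snaps up.
- stop_head (a joint): Clockwise turn of the stop button's head seen from above (rad), 0 to 0.9, sprung back to 0. With the button down, about 0.8 rad lifts it (about 0.1 N m); the head rises 7 mm while turning.
- stop_top (a point): Middle of the top of the red mushroom head, on the control deck; vertical axis. Head 40 mm across, about 12 mm of its side graspable, its widest part 7 to 18 mm below this point; underside 21 mm below; top 101 mm above the bench when up.
- bottle1: Loose sample bottle, plain white plastic, screw cap on: body 50 mm across and straight-sided to 70 mm up, cap 40 mm across from 77 to 96 mm up (overall height 96 mm), about 0.14 kg, less than half full so bottom-heavy. Origin: middle of its underside; z up. May be absent.
- bottle2: Loose sample bottle, plain white plastic, screw cap on: body 50 mm across and straight-sided to 70 mm up, cap 40 mm across from 77 to 96 mm up (overall height 96 mm), about 0.14 kg, less than half full so bottom-heavy. Origin: middle of its underside; z up. May be absent.
- bottle3: Loose sample bottle, plain white plastic, screw cap on: body 50 mm across and straight-sided to 70 mm up, cap 40 mm across from 77 to 96 mm up (overall height 96 mm), about 0.14 kg, less than half full so bottom-heavy. Origin: middle of its underside; z up. May be absent.
- bottle4: Loose sample bottle, plain white plastic, screw cap on: body 50 mm across and straight-sided to 70 mm up, cap 40 mm across from 77 to 96 mm up (overall height 96 mm), about 0.14 kg, less than half full so bottom-heavy. Origin: middle of its underside; z up. May be absent.
- beaker: Bystander: small glass beaker, 52 mm across, 68 mm high, among the bottles. Origin: middle of its underside.
- dropper: Bystander: small white dropper bottle, 36 mm across, 78 mm high with a pointed nozzle, among the bottles; not a sample bottle. Origin: middle of its underside.
- amber: Bystander: brown glass reagent bottle, 86 mm across, 165 mm high. Origin: middle of its underside.
- washbottle: Bystander: wash bottle with bent spout, 68 mm across, 205 mm high. Origin: middle of its underside.
- tipbox: Bystander: pipette tip box 85 x 122 x 52 mm. Origin: middle of its underside.
- dishes: Bystander: stack of three clear dishes, 93 mm across, 45 mm high. Origin: middle of its underside.
Mind the look-alikes: they are no part of the job. Leave any pink look-alike of the bottle2 alone.

How it is judged:
By the outcome, as a careful person would: the job done as asked, in the order asked, and still so for the second after the job is handed in, with the robot touching nothing.
Of bottle1, bottle2, bottle3, bottle4 only 2 to 4 are there at a start; the rules pass over those that are not, and their reading is None.
At some moment in a run one of bottle1, bottle2, bottle3, bottle4 may be knocked a few centimetres aside while the robot is not near it.
It also fails if it takes over 210 s, if anything falls off the work surface, if the arm or the gripper's body presses on something with over 40 N, if the wrist force passes 120 N, or if a joint passes its speed limit or range.

## Working session

There is one attempt and no reset: what is moved stays moved. The work goes in short steps, each a Python script; the robot and the scene stay as the last script left them, time stands still between calls to the robot, and variables do not carry over. Pictures are saved under pics/ and viewed, about 12 in all and at most 16, crops included, and the job is handed in when it is done.

```bash
ls; mkdir -p pics; python3 - <<'E'
from plant import manip
import cv2
for n in("scene","top"):
    im=manip.snapshot(n); cv2.imwrite(f"pics/{n}0.png",im[:,:,::-1]); c=manip.get_calibration(n); print(n,c)
print(manip.read_time())
E
```

```text
pics
scene {'intrinsics': array([[456.44016898,   0.        , 309.72644867],
       [  0.        , 456.44016898, 200.93969338],
       [  0.        ,   0.        ,   1.        ]]), 'origin': array([1076.78301601, -558.84046273, 1277.37233773]), 'orientation': array([[ 0.77786007,  0.5100945 , -0.36706581],
       [ 0.62827265, -0.64459129,  0.43563235],
       [-0.01439376, -0.56947842, -0.82188026]])}
top {'intrinsics': array([[408.59324878,   0.        , 318.55989977],
       [  0.        , 408.59324878, 199.53476865],
       [  0.        ,   0.        ,   1.        ]]), 'origin': array([ 467.23704752,   40.89621619, 1540.21122249]), 'orientation': array([[ 0.01127525, -0.99842719,  0.05491819],
       [-0.99985016, -0.01053581,  0.01373528],
       [-0.01313507, -0.05506483, -0.99839638]])}
0.1
```

View pics/top0.png

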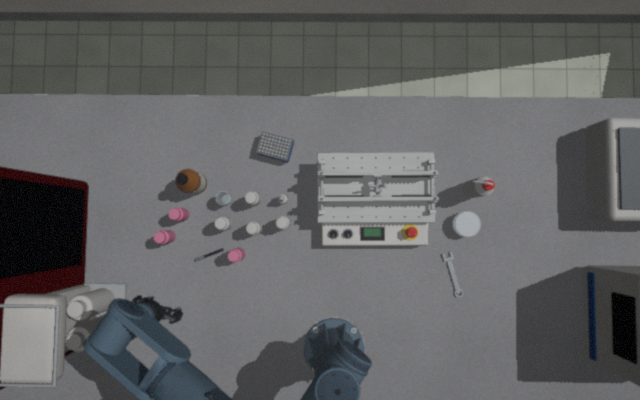

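View pics/scene0.png

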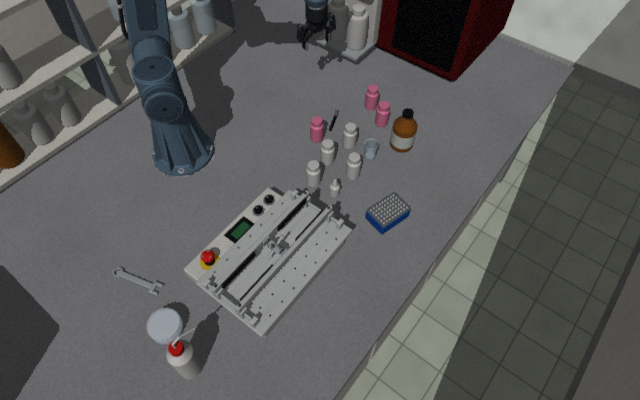

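Top view: shaker at ~(377,195), red stop at (411,232). The four white bottles are at (252,199), (222,224), (253,228) and (283,223). The beaker is at (223,199), the dropper at (283,200), and there are three pink look-alikes.

```bash
cat > h.py <<'E'
import numpy as np, cv2
from plant import manip
def ray(n,px,c=None):
    c=c or manip.get_calibration(n); K=c["intrinsics"]
    d=np.array([(px[0]-K[0,2])/K[0,0],(px[1]-K[1,2])/K[1,1],1.])
    if n=="wrist":
        r=np.hypot(d[0],d[1]); d=np.array([d[0]/r*np.sin(r),d[1]/r*np.sin(r),np.cos(r)]) if r>1e-9 else np.array([0,0,1.])
    return c["origin"],c["orientation"]@d
def onz(n,px,z,c=None):
    o,d=ray(n,px,c); return o+d*(z-o[2])/d[2]
def proj(n,P,c=None):
    c=c or manip.get_calibration(n); K=c["intrinsics"]; v=c["orientation"].T@(np.array(P,float)-c["origin"])
    if n=="wrist":
        r=np.hypot(v[0],v[1]); s=np.arctan2(r,v[2])/max(r,1e-9); v=np.array([v[0]*s,v[1]*s,1.])
    return K[0,0]*v[0]/v[2]+K[0,2],K[1,1]*v[1]/v[2]+K[1,2]
E
python3 - <<'E'
import cv2
im=cv2.imread("pics/top0.png")
cv2.imwrite("pics/a.png",cv2.resize(im[140:260,205:305],None,fx=5,fy=5,interpolation=2)[:600])
a=cv2.resize(im[145:255,310:445],None,fx=5,fy=5,interpolation=2);cv2.imwrite("pics/b.png",a)
E
```

```text
(no output)
```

View pics/b.png

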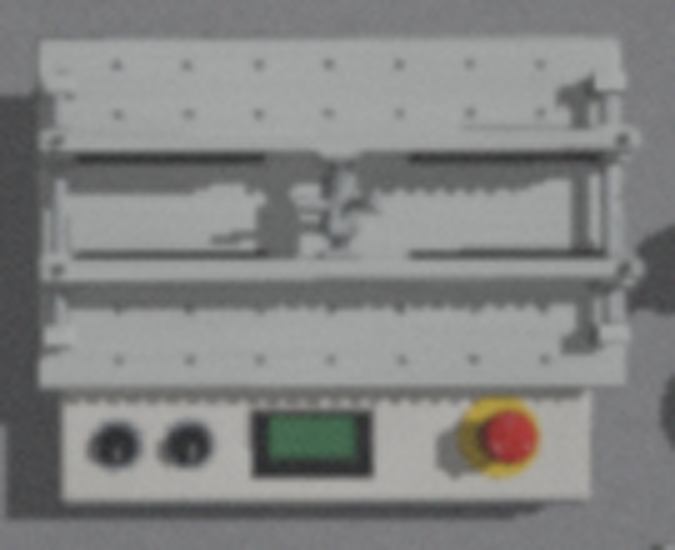

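View pics/a.png

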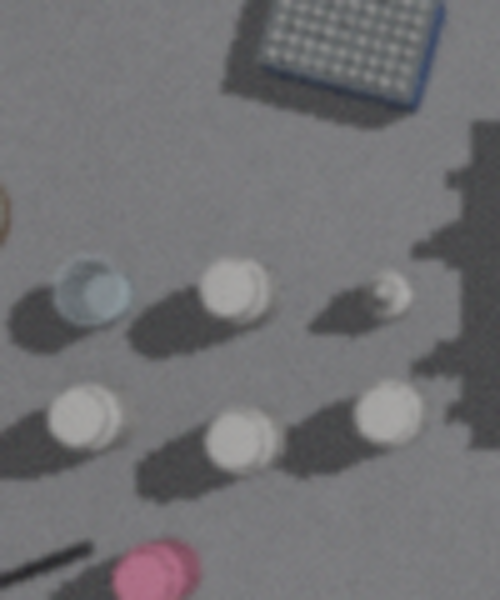

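The crops show bottle cap centres at full-frame pixels (251.4,197.6), (221.2,223), (252.2,228) and (282.2,222.4). The platform corners and the red head, at (412,232.4), are clear. The spaced-out dropper and beaker are distinct.

```bash
python3 - <<'E'
from h import *
np.set_printoptions(precision=1,suppress=True)
for p in[(251.4,197.6),(221.2,223),(252.2,228),(282.2,222.4)]: print("bot",onz("top",p,96)[:2])
print("beaker",onz("top",(223.5,198),68)[:2],"drop",onz("top",(283.3,199),78)[:2])
print("red",onz("top",(412,232.4),97))
C=np.array([onz("top",(310+a/5-.4,145+b/5-.4),95) for a,b in[(38,40),(620,38),(625,385),(38,387)]])[:,:2]
print(C,C.mean(0),[np.linalg.norm(C[i]-C[i-1]) for i in range(4)])
# refine on scene: red blob, both cams
for n in("top","scene"):
    im=cv2.imread(f"pics/{n}0.png");h=cv2.cvtColor(im,cv2.COLOR_BGR2HSV)
    m=(((h[...,0]<6)|(h[...,0]>174))&(h[...,1]>150)&(h[...,2]>80)).astype("uint8")
    k,l,s,c=cv2.connectedComponentsWithStats(m)
    for i in range(1,k):
        if s[i,4]>15: print(n,c[i],s[i],onz(n,c[i],94))
    W=(h[...,1]<40)&(h[...,2]>150)
    k,l,s,c=cv2.connectedComponentsWithStats(W.astype("uint8"))
    print([(c[i].round(1).tolist(),s[i,4]) for i in range(1,k) if 20<s[i,4]<600 and 170<c[i][0]<450 and 100<c[i][1]<260])
for p in[(251.4,197.6),(221.2,223),(252.2,228),(282.2,222.4)]:
    P=onz("top",p,96); print(proj("scene",P))
print(manip.get_calibration("wrist"), manip.read_tool_rot())
E
```

```text
bot [551.  299.2]
bot [459.8 404.5]
bot [443.5 294.2]
bot [464.4 188.3]
beaker [550.2 405.4] drop [548.3 187.6]
red [ 434.5 -268.7   97. ]
[[ 714.3   67.5]
 [ 719.4 -346. ]
 [ 473.3 -348.5]
 [ 467.2   64.7]] [ 593.6 -140.6] [np.float64(247.07027687749311), np.float64(413.5371555421335), np.float64(246.16857980635262), np.float64(413.1972854980648)]
top [487.9 186.9] [484 185  10   5  33] [ 597.8 -536.9   94. ]
top [411.9 231.9] [408 228   9   9  52] [ 436.3 -269.1   94. ]
[([341.3, 188.1], np.int32(357)), ([251.0, 196.8], np.int32(92)), ([282.3, 222.0], np.int32(99)), ([221.4, 222.5], np.int32(97)), ([252.6, 227.5], np.int32(98))]
scene [207.2 256.1] [201 251  13  12 114] [ 436.7 -270.    94. ]
scene [175.7 349. ] [168 341  15  15 135] [ 569.2 -509.3   94. ]
[([350.4, 126.7], np.int32(44)), ([348.8, 134.5], np.int32(26)), ([327.7, 143.3], np.int32(44)), ([326.2, 151.0], np.int32(25)), ([354.1, 157.0], np.int32(53)), ([313.1, 164.9], np.int32(50)), ([352.8, 164.9], np.int32(27)), ([312.1, 172.7], np.int32(27)), ([334.0, 187.8], np.int32(22)), ([312.2, 250.8], np.int32(27)), ([320.5, 254.9], np.int32(41))]
(np.float64(353.398197652921), np.float64(156.86250512043938))
(np.float64(349.90977966334094), np.float64(126.734250784948))
(np.float64(327.1968520470338), np.float64(142.94098703563822))
(np.float64(312.75491845122633), np.float64(164.56656008183307))
{'intrinsics': array([[309.7,   0. , 320.9],
       [  0. , 309.7, 202.2],
       [  0. ,   0. ,   1. ]]), 'origin': array([140.6, 561.2, 373.2]), 'orientation': array([[ 0.4,  0.9,  0.2],
       [ 0.9, -0.3, -0.1],
       [-0. ,  0.3, -1. ]])} [[-0.9  0.4 -0. ]
 [ 0.4  0.9 -0. ]
 [ 0.  -0.  -1. ]]
```

```bash
cat >> h.py <<'E'
YAW=0.0125; S0=np.array([593.6,-140.6])
def sh(x,y): c,s=np.cos(YAW),np.sin(YAW); return S0+np.array([c*x-s*y,s*x+c*y])
def R(a):  # tool down, tool y at angle a from world +x
    c,s=np.cos(a),np.sin(a); return np.array([[-s,c,0],[c,s,0],[0,0,-1.]])
E
python3 - <<'E'
from h import *
np.set_printoptions(precision=2,suppress=True)
print(manip.nose_length, manip.read_width())
for P in[(551,299,90),(460,404,90),(464,188,320),(443,294,320),(*sh(0,148),181),(*sh(0,-148),181),(*sh(0,-148),320),(436.5,-269,84),(*sh(0,0),200)]:
    print(P[:3],[manip.solve_ik(np.array(P),R(a)) for a in(YAW,YAW+np.pi)])
for a in(np.pi/2+.26,np.pi/2-.6,-np.pi/2+.26,-np.pi/2-.6): print(a,manip.solve_ik(np.array((436.5,-269,84.)),R(a)))
E
```

```text
19.0 85.59419919043174
(551, 299, 90) [array([ 0.31,  0.47,  1.58, -0.  ,  1.09,  0.3 ]), array([ 0.31,  0.47,  1.58, -0.  ,  1.09, -2.85])]
(460, 404, 90) [array([ 0.53,  0.44,  1.62, -0.  ,  1.08,  0.51]), array([ 0.53,  0.44,  1.62, -0.  ,  1.08, -2.63])]
(464, 188, 320) [array([ 0.15, -0.04,  1.7 , -0.  ,  1.48,  0.13]), array([ 0.15, -0.04,  1.7 , -0.  ,  1.48, -3.01])]
(443, 294, 320) [array([ 0.36,  0.03,  1.63, -0.  ,  1.48,  0.35]), array([ 0.36,  0.03,  1.63, -0.  ,  1.48, -2.79])]
(np.float64(591.750048176707), np.float64(7.388437650552618), 181) [array([-0.19,  0.29,  1.63, -0.  ,  1.23, -0.2 ]), array([-0.19,  0.29,  1.63, -0.  ,  1.23,  2.94])]
(np.float64(595.4499518232931), np.float64(-288.5884376505526), 181) [array([-0.63,  0.43,  1.43, -0.  ,  1.28, -0.64]), array([-0.63,  0.43,  1.43, -0.  ,  1.28,  2.5 ])]
(np.float64(595.4499518232931), np.float64(-288.5884376505526), 320) [array([-0.63,  0.33,  1.29, -0.  ,  1.53, -0.64]), array([-0.63,  0.33,  1.29, -0.  ,  1.53,  2.5 ])]
(436.5, -269, 84) [array([-0.78,  0.26,  1.88, -0.  ,  0.99, -0.8 ]), array([-0.78,  0.26,  1.88, -0.  ,  0.99,  2.34])]
(np.float64(593.6), np.float64(-140.6), 200) [array([-0.43,  0.3 ,  1.56, -0.  ,  1.28, -0.44]), array([-0.43,  0.3 ,  1.56, -0.  ,  1.28,  2.7 ])]
1.8307963267948966 [-0.78  0.26  1.88 -0.    0.99 -2.61]
0.9707963267948966 [-0.78  0.26  1.88 -0.    0.99 -1.75]
-1.3107963267948965 [-0.78  0.26  1.88 -0.    0.99  0.53]
-2.1707963267948966 [-0.78  0.26  1.88 -0.    0.99  1.39]
```

```bash
python3 - <<'E'
from h import *
b=np.array([436.5,-269.5]); a=-np.pi/2+.26
manip.gripper_close()
manip.reach(np.array([*b,170.]),R(a))
c=manip.get_calibration("wrist"); w0=manip.snapshot("wrist")
manip.move_linear(np.array([*b,128.]),rate=100)
f0=manip.read_force()
for z in np.arange(123,109.9,-1):
    hit=manip.move_linear(np.array([*b,z]),rate=30,force_limit=25)
    print(round(manip.read_tool_pos()[2],1),(manip.read_force()-f0).round(1),hit)
    if hit: break
manip.move_linear(np.array([*b,170.]),rate=120)
cc=manip.get_calibration("wrist"); w1=manip.snapshot("wrist")
cv2.imwrite("pics/w01.png",cv2.resize(np.hstack([w0,w1])[:,:,::-1],None,fx=.62,fy=.62,interpolation=3))
print(proj("wrist",(*b,101),c),manip.read_time(),manip.read_width())
E
```

```text
123.2 [ 1.2 -0.4  0.9] False
122.1 [ 2.2  0.1 -0.7] False
120.9 [ 0.8 -0.8 -0.8] False
120.2 [-0.1  0.4  1.4] False
119.6 [-0.2  0.6  5.8] False
119.2 [-1.7  1.5 11.2] False
116.8 [ 1.6 -1.2 -0.7] False
115.7 [ 0.6  0.2 -0.2] False
114.9 [ 0.2  0.2 -0.7] False
113.9 [ 0.9 -0.3 -1.5] False
113.2 [ 0.1 -0.4  0. ] False
113.0 [-1.   2.1  7.9] False
112.8 [-3.5  4.3 15. ] False
112.7 [-5.6  6.3 22.9] False
(np.float64(321.0240221158672), np.float64(224.1806549509343)) 8.7167 0.3854434085176644
```

View pics/w01.png

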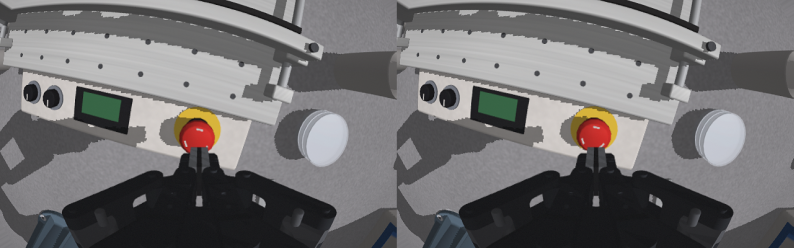

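The button snapped at TCP z≈119 and bottomed at 113 (7 mm travel); the head at (594,135) is visibly lower, so it is latched. Its predicted pixel matches. Now the first bottle.

```bash
cat >> h.py <<'E'
def bottles():
    im=manip.snapshot("top")[:,:,::-1].copy(); h=cv2.cvtColor(im,cv2.COLOR_BGR2HSV)
    W=((h[...,1]<40)&(h[...,2]>150)).astype("uint8")
    k,l,s,c=cv2.connectedComponentsWithStats(W); out=[]
    for i in range(1,k):
        if 60<s[i,4]<160 and max(s[i,2:4])<17:
            p=onz("top",c[i],94)
            if 350<p[0]<700 and 110<p[1]<500: out.append(p[:2])
    return out,im
def pick_place(b,y):
    b=np.array(b); r=R(YAW); p=sh(0,y)
    manip.release(); manip.reach(np.array([*b,190.]),r)
    manip.move_linear(np.array([*b,87.]),rate=140)
    manip.gripper_close(); w=manip.read_width()
    print("width",round(w,1))
    if not 36<w<45: return False
    manip.move_linear(np.array([*b,320.]),rate=200)
    manip.reach(np.array([*p,320.]),r)
    f0=manip.read_force(); print("held",round(manip.read_width(),1))
    manip.move_linear(np.array([*p,186.]),rate=150)
    hit=manip.move_linear(np.array([*p,178.]),rate=30,force_limit=6)
    print("down",hit,manip.read_tool_pos().round(1),(manip.read_force()-f0).round(1))
    manip.release(); manip.move_linear(np.array([*p,250.]),rate=150)
    return True
E
python3 - <<'E'
from h import *
manip.reach(np.array([*sh(0,-148),320.]),R(YAW))
o,im=bottles(); print([x.round(1).tolist() for x in o])
b=min(o,key=lambda p:p[1]); print(b)
print(pick_place(b,-148),manip.read_time())
o,im=bottles(); print([x.round(1).tolist() for x in o])
w=manip.snapshot("wrist")[:,:,::-1]
cv2.imwrite("pics/p1.png",np.hstack([w[:,:400],im[130:,200:450].copy() if 0 else cv2.resize(im[140:260,310:430],(400,400))]))
E
```

```text
[[554.0, 299.3], [461.6, 404.0], [445.9, 292.2]]
[445.89432187 292.19719439]
width 38.5
held 38.5
down True [ 596.3 -289.3  183.6] [-2.   0.4  7. ]
True 20.1
[[553.9, 299.0], [461.9, 404.1], [467.2, 188.4]]
```

View pics/p1.png

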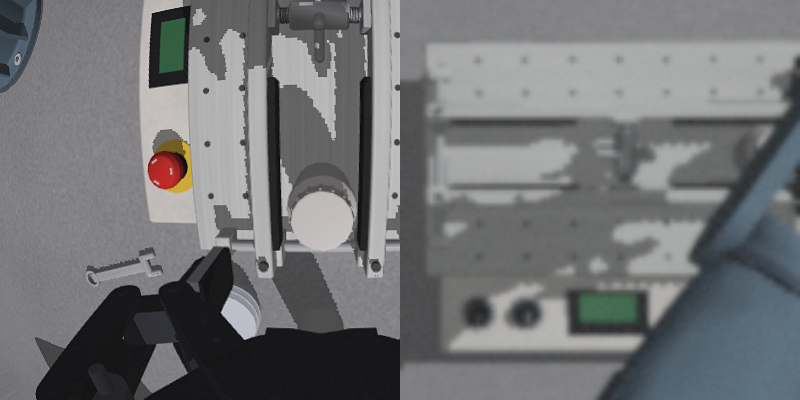

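The bottle stands upright and centred between the strips (cap at ~(322,220), strips at 278/362). Now the other three, re-detecting before each.

```bash
python3 - <<'E'
from h import *
for y in(-92,92,148):
    manip.reach(np.array([*sh(0,-60),330.]),R(YAW))
    o,im=bottles(); print([x.round(1).tolist() for x in o])
    b=min(o,key=lambda p:p[1]); print(b,pick_place(b,y),manip.read_time())
manip.reach(np.array([*sh(0,0),330.]),R(YAW))
o,im=bottles(); print([x.round(1).tolist() for x in o])
w=manip.snapshot("wrist")[:,:,::-1]
cv2.imwrite("pics/p2.png",np.hstack([w[:,120:520],cv2.resize(im[140:260,200:320],(400,400))]))
E
```

```text
[[554.1, 299.2], [461.8, 404.1]]
width 38.7
held 38.5
down True [ 595.7 -233.2  183.7] [-1.2  0.6  5.8]
[554.12431833 299.16123575] True 29.9417
[[461.8, 403.9]]
width 38.6
held 38.6
down True [593.5 -48.9 183.8] [-2.4  0.6  7.3]
[461.77907832 403.94678346] True 39.725
[]Traceback (most recent call last):
  File "<stdin>", line 5, in <module>
ValueError: min() iterable argument is empty
```

```bash
python3 - <<'E'
from h import *
manip.reach(np.array([*sh(0,-148),250.]),R(YAW))
o,im=bottles(); print([x.round(1).tolist() for x in o])
b=min(o,key=lambda p:p[1]); print(b,pick_place(b,148),manip.read_time())
manip.reach(np.array([*sh(0,-10),330.]),R(YAW))
c=manip.get_calibration("wrist");w=manip.snapshot("wrist")[:,:,::-1]
o,im=bottles(); print([x.round(1).tolist() for x in o])
cv2.imwrite("pics/p2.png",np.hstack([w[:,120:520],cv2.resize(im[140:260,200:320],(400,400))]))
for y in(-148,-92,92,148): print(y,proj("wrist",(*sh(0,y),191),c))
print(proj("wrist",(*sh(0,0),183),c))
E
```

```text
[[467.4, 188.6]]
width 38.4
held 38.2
down True [593.    7.3 183.6] [-0.9  0.3  6.8]
[467.43668304 188.63361651] True 49.125
[]
-148 (np.float64(321.047210734477), np.float64(326.9410804368712))
-92 (np.float64(320.9928676362994), np.float64(281.23547905924994))
92 (np.float64(320.7542549358989), np.float64(79.08740124052667))
148 (np.float64(320.68108763399175), np.float64(16.60420172131748))
(np.float64(320.8908592025372), np.float64(185.06640599257415))
```

View pics/p2.png

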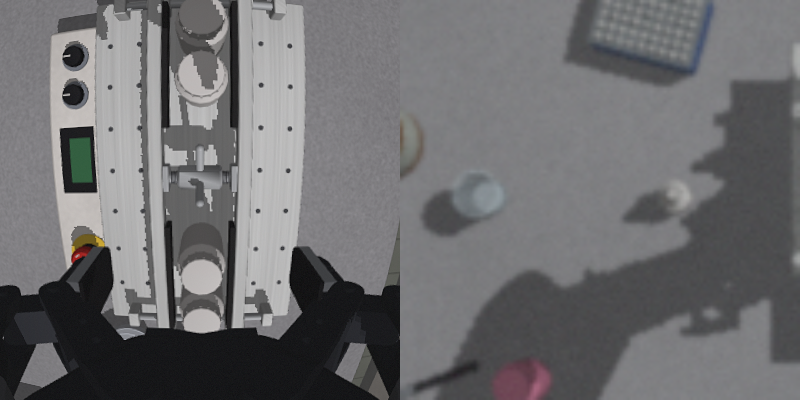

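All four stand between the bars in line with predictions; beaker, dropper and tip box are untouched, and the red head is still down. The tip of the upright spoke shows at about crop (200,203) and the +y spoke at row ~150. I'll compare that with the model.

```bash
python3 - <<'E'
from h import *
c=manip.get_calibration("wrist")
print("mid",proj("wrist",(*sh(0,0),143),c)[1])
for d in(0,10,20,30,40,50,60):
    f=np.radians(d); t=lambda g:round(proj("wrist",(*sh(0,-40*np.sin(g)),143+40*np.cos(g)),c)[1],0)
    print(d,t(f),t(f-np.pi/2),t(f+np.pi/2))
w=manip.snapshot("wrist")[:,:,::-1]
cv2.imwrite("pics/tb.png",cv2.resize(w[120:240,260:380],(480,480),interpolation=2))
E
```

```text
mid 178.00121970825435
0 186.0 139.0 216.0
10 194.0 140.0 213.0
20 200.0 142.0 210.0
30 206.0 145.0 206.0
40 211.0 150.0 201.0
50 214.0 156.0 195.0
60 217.0 163.0 190.0
```

View pics/tb.png

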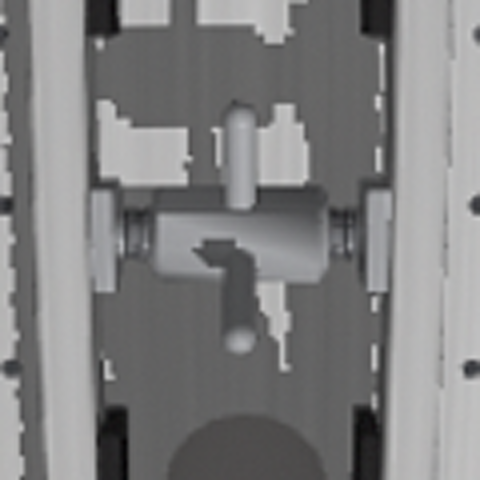

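The spoke tips (rows 146 and 206) put the turnbuckle at about 30° past slack. First stroke on the leaning spoke, then full quarter-turn strokes.

```bash
cat >> h.py <<'E'
def stroke(y0,y1,lim=15):
    P=lambda y,z:np.array([*sh(0,y),z])
    manip.move_linear(P(y0,210),rate=150)
    if manip.move_linear(P(y0,180),rate=100,force_limit=10): print("BLOCKED down",manip.read_tool_pos()); manip.move_linear(P(y0,210)); return None
    f0=manip.read_force()
    hit=manip.move_linear(P(y1,180),rate=60,force_limit=lim)
    p=manip.read_tool_pos(); yy=(p[:2]-S0)@[-np.sin(YAW),np.cos(YAW)]
    print("hit",hit,"y",round(yy,1),(manip.read_force()-f0).round(1),round(manip.read_time(),1))
    if hit: manip.move_linear(P(yy+2,180),rate=40)
    manip.move_linear(P(yy+(2 if hit else 0),210),rate=150)
    return hit,yy
E
python3 - <<'E'
from h import *
manip.gripper_close()
manip.reach(np.array([*sh(0,10),215.]),R(YAW))
stroke(14,-7)
stroke(44,-7)
manip.move_linear(np.array([*sh(0,-10),330.]))
c=manip.get_calibration("wrist");w=manip.snapshot("wrist")[:,:,::-1]
cv2.imwrite("pics/tb2.png",cv2.resize(w[0:360,200:440],(400,600),interpolation=2))
print(manip.read_time())
E
```

```text
hit False y -7.8 [-0.6 -0.2 -0.4] 52.5
hit True y 33.2 [ 1.1 -0.1 -1.6] 54.2
55.875
```

View pics/tb2.png

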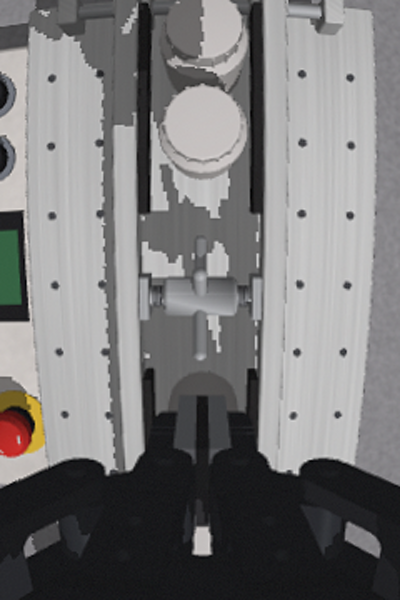

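The hit at y=33 was just the impact on meeting the spoke, which sits at about −25…−35°. Bottles are undisturbed. I'll continue with a slower first contact and a higher limit.

```bash
python3 - <<'E'
from h import *
manip.reach(np.array([*sh(0,40),215.]),R(YAW))
for i in range(3):
    r=stroke(44,-7,25)
    if r is None or r[0]: break
manip.move_linear(np.array([*sh(0,-10),330.]))
w=manip.snapshot("wrist")[:,:,::-1]
cv2.imwrite("pics/tb3.png",cv2.resize(w[0:360,200:440],(400,600),interpolation=2))
E
```

```text
hit False y -7.5 [ 0.6 -0.6  1.1] 58.1
hit False y -7.3 [-2.   1.4 -0.1] 60.4
hit False y -7.3 [-0.4  1.1  1.8] 62.7
```

View pics/tb3.png

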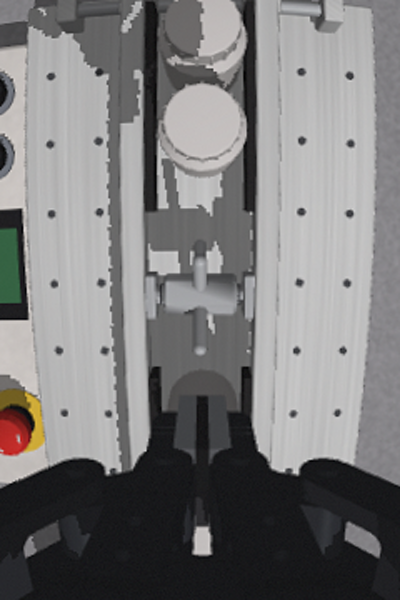

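The bars are closing in (strip gap clearly narrower) and the bottles still stand. Continuing to the end stop.

```bash
python3 - <<'E'
from h import *
manip.reach(np.array([*sh(0,40),215.]),R(YAW))
for i in range(4):
    r=stroke(44,-7,25)
    if r is None or r[0]: break
if r and r[0]: print(stroke(44,-7,25))
manip.move_linear(np.array([*sh(0,-10),330.]))
w=manip.snapshot("wrist")[:,:,::-1]
cv2.imwrite("pics/tb4.png",cv2.resize(w[0:360,200:440],(400,600),interpolation=2))
E
```

```text
hit False y -7.2 [0.7 0.5 2.7] 66.3
hit False y -7.1 [1.1 2.6 0.7] 68.6
hit True y 13.1 [1.7 4.7 5.4] 70.5
hit True y 13.1 [-0.3  4.9  4.2] 72.5
(True, np.float64(13.133897654352813))
```

View pics/tb4.png

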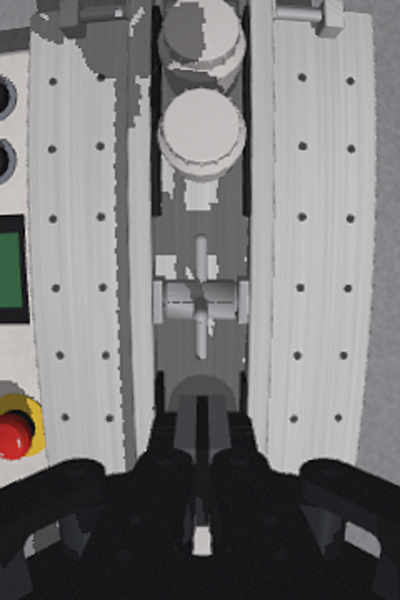

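The end stop was met at y=13.1 (expected 13.7) on two pushes, and the spokes show one upright, so it is fully tight. Now twist the stop button.

```bash
python3 - <<'E'
from h import *
b=np.array([436.5,-269.5]); a=-np.pi/2+.26
P=lambda z:np.array([*b,z])
manip.move_linear(np.array([*sh(0,-10),360.]))
manip.reach(P(200),R(a)); manip.release()
print(manip.move_linear(P(110),rate=120,force_limit=12), manip.move_linear(P(84),rate=50,force_limit=12),manip.read_tool_pos().round(1))
manip.gripper_close(); print("w",round(manip.read_width(),1),manip.read_force().round(1))
n=6
for i in range(1,n+1):
    t=manip.move_linear(P(84+7*min(1,i*.86/n/.8)),rate=10,rotation=R(a-.86*i/n),force_limit=40)
    print(i,t,manip.read_tool_pos().round(1),manip.read_force().round(1),manip.read_ft_torque().round(2),round(manip.read_width(),1),round(manip.read_time(),1))
    if t: break
E
```

```text
False False [ 436.5 -269.5   83.9]
w 37.3 [-4.4 11.3 13.2]
1 False [ 435.8 -267.3   84.7] [-0.6  5.8  2.4] [ 1.01  0.05 -0.03] 37.4 78.7
2 False [ 435.8 -267.6   85.6] [ 1.1  5.1 -3. ] [ 0.66 -0.16  0.04] 37.0 78.9
3 False [ 435.8 -268.    87.1] [-0.4  7.3 -0.9] [ 1.09 -0.03  0.01] 36.7 79.2
4 False [ 435.8 -268.4   88.6] [-1.2  5.6  0.7] [0.82 0.28 0.01] 36.8 79.5
5 False [ 435.7 -268.7   90.1] [-3.4  6.   2.6] [0.86 0.47 0.06] 37.5 79.8
6 False [ 435.5 -269.    90.9] [-4.4  3.6  3.2] [0.57 0.84 0.02] 36.6 80.1
```

```bash
python3 - <<'E'
from h import *
b=np.array([436.5,-269.5]); a=-np.pi/2+.26
P=lambda z:np.array([*b,z])
manip.wait(.3)
manip.move_linear(P(91),rate=10,rotation=R(a))
print(manip.read_width(),manip.read_force())
manip.release(); manip.move_linear(P(170),rate=100)
c=manip.get_calibration("wrist"); w=manip.snapshot("wrist"); h=cv2.cvtColor(w,cv2.COLOR_RGB2HSV)
m=(((h[...,0]<6)|(h[...,0]>174))&(h[...,1]>150)&(h[...,2]>80)).astype("uint8")
k,l,s,cc=cv2.connectedComponentsWithStats(m); print([(cc[i],s[i]) for i in range(1,k) if s[i,4]>100])
print([(z,proj("wrist",(*b,z),c)) for z in (94,101)])
old=cv2.imread("pics/w01.png"); new=cv2.resize(w[:,:,::-1],None,fx=.62,fy=.62,interpolation=3)
r=lambda i:cv2.resize(i[90:190,130:270],(400,286))
cv2.imwrite("pics/tw.png",np.hstack([r(old[:,397:]),r(new)]))
E
```

```text
37.04247631085906 [ 0.09566186 10.09187303  2.06483108]
[(array([317.52006905, 220.65645231]), array([ 289,  193,   57,   56, 2317], dtype=int32))]
[(94, (np.float64(321.0974282440062), np.float64(219.99193994210304))), (101, (np.float64(321.106590735205), np.float64(223.3367947174262)))]
```

View pics/tw.png

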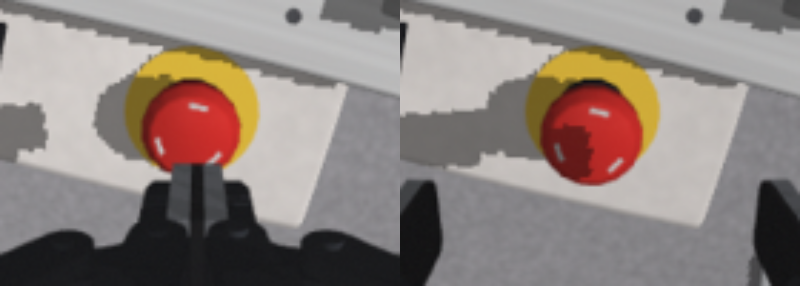

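The head now shows its black neck and sits farther from the collar than when latched, so it appears up. Next I check its size against the first "up" picture and look at the whole load.

```bash
python3 - <<'E'
from h import *
def red(w):
    h=cv2.cvtColor(w,cv2.COLOR_BGR2HSV); m=(((h[...,0]<6)|(h[...,0]>174))&(h[...,1]>150)&(h[...,2]>60)).astype("uint8")
    k,l,s,c=cv2.connectedComponentsWithStats(m); i=1+np.argmax(s[1:,4]); return s[i]
new=cv2.resize(manip.snapshot("wrist")[:,:,::-1],None,fx=.62,fy=.62,interpolation=3); old=cv2.imread("pics/w01.png")
print("up",red(old[:,:397]),"down",red(old[:,397:]),"now",red(new))
manip.reach(np.array([500,150,400.]),R(YAW))
w=manip.snapshot("scene")[:,:,::-1]
cv2.imwrite("pics/end.png",np.hstack([cv2.resize(w[60:380,130:450],(600,600),interpolation=2)]))
print(manip.read_time())
E
```

```text
up [180 120  34  33 783] down [180 118  34  32 770] now [180 120  35  34 892]
84.8
```

View pics/end.png

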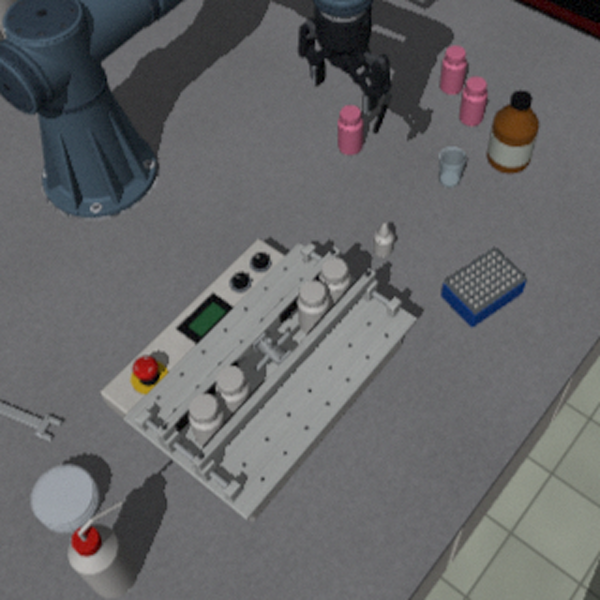

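The scene view shows four bottles upright and clamped, bystanders in place. The head's upper edge in the wrist view is back at the "up" row (120; it was 118 when down). One last numeric check against the first scene image, then I hand in.

```bash
python3 - <<'E'
from h import *
w=manip.snapshot("scene"); h=cv2.cvtColor(w,cv2.COLOR_RGB2HSV)
m=(((h[...,0]<6)|(h[...,0]>174))&(h[...,1]>150)&(h[...,2]>80)).astype("uint8")
k,l,s,c=cv2.connectedComponentsWithStats(m)
v=[c[i] for i in range(1,k) if 195<c[i][0]<220 and 240<c[i][1]<270 and s[i,4]>50]
print(v,[proj("scene",(436.5,-269.5,z)) for z in(87,94)])
if v and abs(v[0][1]-256.1)<1: manip.close_job(); print("closed",manip.read_time())
E
```

```text
[array([207.14035088, 256.16666667])] [(np.float64(207.789570661116), np.float64(257.0927549128267)), (np.float64(207.31535127695622), np.float64(255.97067777020874))]
the job is handed in; nothing more can be done
the job is handed in; nothing more can be done
```

The job is handed in, at about 85 s of the allowed 210 s. I did the steps in the order you asked:

1. **Stop button down:** I pressed it until it latched. It snapped past half travel and bottomed after 7 mm.
2. **Bottles:** All four white bottles were present. I stood them on the platform between the bars, two on each side of the turnbuckle, at about y ±92 and ±148 mm.
3. **Turnbuckle:** I tightened it to the end stop. It stopped at finger position y 13.1 mm on two separate pushes, against 13.7 expected.
4. **Stop button up:** I gripped the head, twisted it 0.86 rad clockwise and let go.

**Last checks:**
- **Button:** In the scene camera the red head is back where it was before I pressed it: pixel (207.1, 256.2) now, (207.2, 256.1) at the start. The wrist view also shows it raised. The torque I felt during the twist was low, so I am relying on the pictures for this.
- **Bottles:** All four stand upright in the clamp.
- **Bystanders:** The beaker, dropper, pink bottles and the rest look unmoved.

One check misled briefly: an early turnbuckle stroke stopped on the impact of meeting a spoke, so I repeated it with a higher force limit.

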